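Gauge the primer on a model truck bonnet

ROBOT

A 7-joint arm with a two-finger parallel gripper is mounted at the origin on the work surface. World frame = base frame: x ahead of the robot, y to its left, z up, the work surface at z = 0. Lengths are in mm, angles in rad, forces in N, time in s.
With the tool pointing down it reaches from about 350 to 900 mm from the base axis. Payload 8.1 kg.
Tool frame: the origin (TCP) lies between the finger pads; the fingertips stand 14 mm ahead of it and the grasp point (between the pads) lies 5 mm behind it; z points along the fingers, y is the line along which they close (so a half turn about z gives the same grasp; the last joint's range is limited). The gripper opens to 85 mm and grips with 20 to 120 N. Pads are 22 mm wide; open, the fingers measure 114 mm over their backs; the gripper's body (76 mm by 85 mm) begins 54 mm behind the grasp point. The pads swing forward as they close: fully open they stand 13 mm farther back than shut.
Start: joints at [-1.333, 0.434, 0.025, 1.573, -0.012, 1.134, -0.075], TCP at [208.928, 589.059, 216.423] pointing down, gripper open.
Joint ranges: [-2.62, 2.62], [-0.44, 2.09], [-1.27, 1.32], [0.08, 2.57], [-1.32, 4.46], [0.12, 2], [-2.74, 2.74]. Speed limits (rad/s): [2.22, 2.22, 3.01, 3.01, 3.14, 3.14, 3.14].

INTERFACE

Orientations are given as a unit quaternion [x, y, z, w].
In Python, from cell import robot gives the robot as it stands. The module is installed in compiled form; this text tells all that it offers. Calls block until the motion is done:
- robot.move_ptp(position, orientation): joint-space move of the TCP to a pose.
- robot.servo_line(position, vel=150, attitude=None, stop_force=None): straight line of the TCP; attitude=None keeps the orientation; vel is the mean speed in mm/s. With stop_force (N) it stops when the force on the tool has changed by that much, and returns True; else False.
- robot.move_joints(angles): joint-space move.
- robot.grip(opening, newtons=None): finger opening in mm; newtons is the grip in N (None keeps the last); returns when the fingers have stopped.
- robot.pause(seconds).
- robot.ik(position, orientation): joint angles nearest the present ones, or None.
- robot.read_camera(name): name is "side" or "top" or "wrist"; returns a dict with "image" (420x560x3 uint8, blue, green, red), "mtx" (3x3 intrinsics, pixels), "extrinsics" (4x4, takes a point from camera to world coordinates). Camera axes: x right, y up, looking along -z (the intrinsics and any distortion apply to the point x, -y, -z); pixel columns grow to the right and rows downward; lengths in mm; the calibration is good to about 2 mm. A picture is of the moment at which its call begins. There is no depth.
A pose or a line that the arm cannot do raises robot.IKError and nothing moves.
- robot.hand_in(): hands the job in; it is judged then, once.
Readings, each from a call of its own:
- robot.read_t(): time.
- robot.read_joint_pos(): joint angles.
- robot.read_qd(): joint speeds.
- robot.read_tau(): joint torques, N m.
- robot.read_tcp_pos(): TCP position.
- robot.read_ee_rot(): TCP orientation.
- robot.read_wrist_force(): force on the tool from outside, world axes, zero at the start.
- robot.read_torque(): the same for the moment, N m.
- robot.read_opening(): finger opening in mm.
- robot.read_gripper_force(): force on a finger pad.
Only numpy, scipy, OpenCV 4.12 (cv2) and the standard library are available. Lean on these libraries where they do the work, as an engineer would, in place of code of your own. Each camera call takes 0.05 s, during which the arm holds its last target. There are 200 camera calls.

TASK

Set the primed model truck cab flat and square in the wooden jig, bonnet in the narrow half of the pocket, without dropping it, and let go. Then take the thickness gauge from its stand and press its sprung tip gently inside the ring printed on the bonnet, gauge square to the sloping surface, tip pushed in about half its travel, never hard. Finish while holding the gauge there, and leave the bottles and jar where they are.

Things in the scene. Friction and masses are not known exactly. Their poses are not given: they have to be found in the camera images.
- cab: Loose die-cast model truck cab, plain grey primer, 0.32 kg. Origin: centre of its underside; x from bonnet to rear, z up. Tall block x +5 to +60 mm, 56 mm wide (y), 66 mm high: grip it across its width from above; weight centre near x = +15 mm. Bonnet x -60 to +5 mm, 42 mm wide; its top slopes 20 degrees down to the nose, from 44 mm high at x = +5 to 20 mm at the nose.
- cab_nose (a point): Point in the middle of the cab's nose face, at x = -60 mm, 10 mm above its underside.
- mark: Printed black ring on the bonnet's sloping top, 16 mm outside and 12.4 mm inside diameter. Origin: its centre on the surface, at x = -30, y = 0, z = +31.3 mm in the cab's frame. Its z axis points out of the bonnet, square to it (the cab's z tipped 20 degrees towards the nose); its y axis is the cab's y.
- jig: Plywood jig fixed to the table, 170 x 110 mm, 22 mm high, with a pocket 12 mm deep in the cab's outline, 2.5 mm of play all round: narrow half (47 mm wide) towards its -x for the bonnet, wide half (61 mm) towards its +x for the tall block. Origin: centre of its underside.
- jig_seat (a point): Middle of the pocket's floor, 10 mm above the jig's underside; axes as the jig's. The seated cab's origin comes here with its axes along the jig's.
- stand: Aluminium block fixed to the table, 80 x 80 x 62 mm high, with an upright through hole of 22 mm diameter in its middle that holds the gauge. Origin: centre of its underside.
- gauge: Loose coating thickness gauge, 0.13 kg, upright in the stand. Origin: lower end of its steel nose, on its axis, 22 mm above the table in the stand; z runs up the gauge. Round nose 18 mm diameter, z = 0 to 40 mm; above it a grey box-shaped grip, 32 mm (x) by 28 mm (y), z = 40 to 110 mm, resting on the stand's top. Lift it over 60 mm to clear the stand.
- gauge_point (a point): End of the gauge's steel tip (ball of 4 mm radius), 16 mm below the gauge's origin on its axis while not pressed.
- gauge_tip (a joint): How far the sprung tip is pushed into the gauge: 0 (out) to 0.010 m (stop). It takes 1 N to start and 0.3 N more for each mm; past the stop the contact is hard.
- thinner_a: Loose white bottle, 52 mm diameter, 80 mm high; a bystander. Origin: centre of its underside.
- thinner_b: Loose white bottle with a grey cap, 52 mm diameter, 72 mm high; a bystander. Origin: centre of its underside.
- paint_jar: Loose small glass paint jar, 42 mm diameter, 42 mm high; a bystander. Origin: centre of its underside.
Mind the look-alikes: they are no part of the job. Several things look just like the stand: the one meant starts farthest from the robot's base.

How it is judged (in metres and radians):
On the way, in this order (a step that is already met when the one before it is completed fails the run):
1. the cab sits flat and square in the jig's pocket, bonnet in the narrow half, let go (x of cab in the frame of jig_seat between -0.004 and 0.004 m and y of cab in the frame of jig_seat between -0.004 and 0.004 m and z of cab in the frame of jig_seat between -0.0025 and 0.002 m and angle between the z axis of cab and the z axis of jig_seat, either way round below 0.035 rad and angle between the x axis of cab and the x axis of jig_seat, either way round below 0.09 rad and x of cab_nose in the frame of jig_seat below -0.05 m and contact force between the fingers and cab below 0.1 N and linear speed of cab below 0.02 m/s), for 0.3 s.
2. the gauge is lifted clear of its stand in the fingers (z of gauge in the frame of stand above 0.07 m and contact force between the fingers and gauge above 1 N), for 0.2 s.
At the end, for the whole second after the job is handed in: Cab in the pocket, not touched by the robot (4 mm, 2 mm of height, 2 deg flat, 5 deg square, bonnet in narrow half). Fingers hold the gauge clear of jig and stand, tip within 6 mm of the ring centre, axis within 8 deg of square to the bonnet, tip pushed in 2-8.5 mm at 1-5 N; all still (all of step 1 and contact force between the fingers and gauge above 1 N and z of gauge in the frame of jig_seat above 0.03 m and distance between gauge_point and mark below 0.006 m and angle between the z axis of gauge and the z axis of mark, either way round below 0.14 rad and contact force between gauge and cab between 1 and 5 N and value of joint gauge_tip between 0.002 and 0.0085 m and contact force between gauge and jig below 0.1 N and contact force between gauge and stand below 0.1 N and contact force between the arm and cab below 0.1 N and linear speed of gauge below 0.02 m/s); the arm keeps its last pose, push and grip.
It fails at once if the gauge pressed or knocked hard against the cab (over 12 N) (contact force between gauge and cab above 12 N).
It fails at once if the cab dropped (falling freely faster than 0.6 m/s) (linear speed of cab above 0.6 m/s and contact force between the fingers and cab below 0.1 N).
It fails at once if a bottle or the jar moved by more than 25 mm (distance of any of thinner_a, thinner_b, paint_jar from where it was at the start of the episode above 0.025 m).
It also fails if it takes over 51 s, if anything falls off the work surface, if the arm or the gripper's body presses on something with over 40 N, if the wrist force passes 120 N, or if a joint passes its speed limit or range.

## Working session

There is one attempt and no reset: what is moved stays moved. The work goes in short steps, each a Python script; the robot and the scene stay as the last script left them, time stands still between calls to the robot, and variables do not carry over. Pictures are saved under pics/ and viewed, at most 10 in all, crops included, and the job is handed in when it is done.

```bash
mkdir -p pics; python3 - <<'E'
from cell import robot
import cv2,numpy as np
for n in("top","side","wrist"):
    c=robot.read_camera(n); cv2.imwrite(f"pics/{n}0.png",c["image"]); np.savez(f"{n}0.npz",**c)
    print(n,c["mtx"].round(1).tolist(),c["extrinsics"].round(3).tolist(),[k for k in c])
print(robot.read_t(),robot.read_ee_rot())
E
```

```text
top [[545.0, 0.0, 284.5], [0.0, 545.0, 211.5], [0.0, 0.0, 1.0]] [[-0.018, 0.99, -0.142, 288.116], [-1.0, -0.018, 0.004, -22.291], [0.002, 0.142, 0.99, 1426.331], [0.0, 0.0, 0.0, 1.0]] ['image', 'mtx', 'extrinsics']
side [[433.3, 0.0, 276.6], [0.0, 433.3, 207.3], [0.0, 0.0, 1.0]] [[0.924, 0.232, -0.304, 196.379], [-0.382, 0.522, -0.762, -713.586], [-0.018, 0.821, 0.571, 580.865], [0.0, 0.0, 0.0, 1.0]] ['image', 'mtx', 'extrinsics']
wrist [[309.6, 0.0, 278.0], [0.0, 309.6, 211.5], [0.0, 0.0, 1.0]] [[0.333, -0.893, -0.303, 130.898], [0.943, 0.314, 0.109, 617.087], [-0.002, -0.322, 0.947, 373.995], [0.0, 0.0, 0.0, 1.0]] ['image', 'mtx', 'extrinsics']
0.15 [ 1.69576827e-01  9.85516800e-01 -5.76045055e-04 -6.79655195e-05]
```

View pics/top0.png

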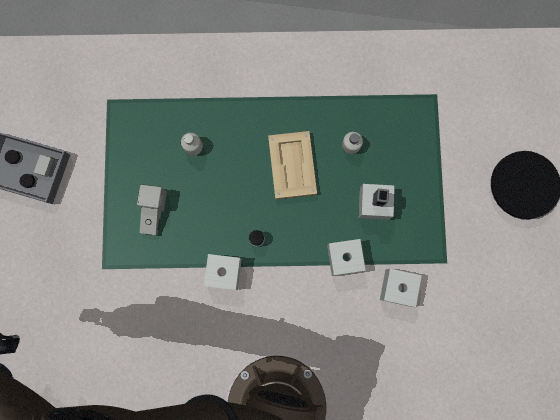

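View pics/side0.png

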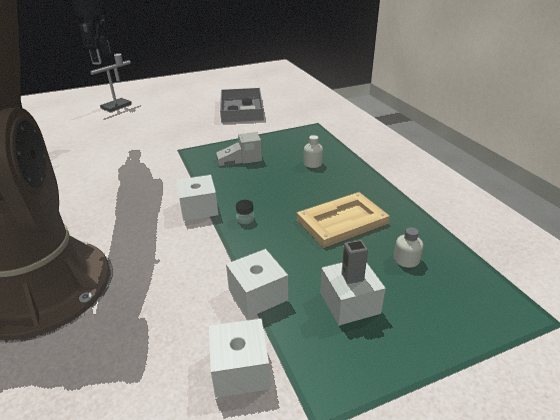

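Top view: the cab is at about (150,210) with its nose toward the robot and the ring at (148,222). The jig is at (292,165), and the stand with the gauge is at (378,200). I'll zoom in on these three.

```bash
python3 - <<'E'
import cv2,numpy as np
im=cv2.imread("pics/top0.png")
def c(x,y,w,h,s): return cv2.resize(im[y:y+h,x:x+w],None,fx=s,fy=s,interpolation=cv2.INTER_CUBIC)
m=np.hstack([c(125,175,50,75,5),c(260,125,65,75,5),c(350,172,45,75,5)])
cv2.imwrite("pics/zoom.png",m);print(m.shape)
E
```

```text
(375, 800, 3)
```

View pics/zoom.png

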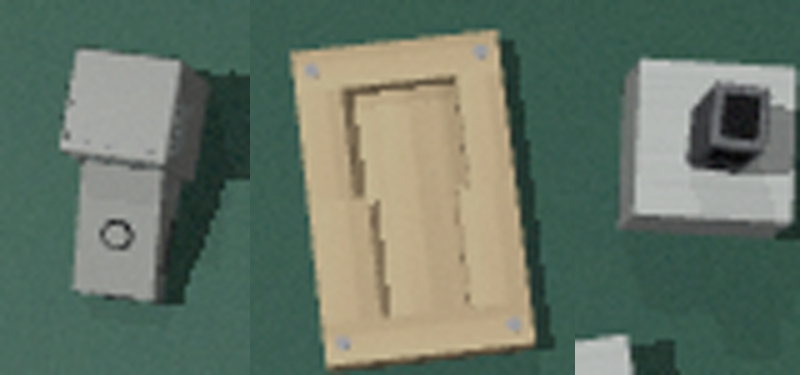

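The jig's narrow half faces the robot (lower in the image), and so does the cab's nose, so both point roughly the same way. I'll take rough poses from the corners, then move to wrist views.

```bash
cat > h.py <<'E'
import numpy as np,cv2
from scipy.spatial.transform import Rotation as R
def ray(c,px,z):
    """pixels (N,2) -> world points on plane height z"""
    px=np.atleast_2d(np.array(px,float)); K=c["mtx"];T=c["extrinsics"]
    d=np.c_[(px[:,0]-K[0,2])/K[0,0],-(px[:,1]-K[1,2])/K[1,1],-np.ones(len(px))]@T[:3,:3].T
    o=T[:3,3]; return o+d*((z-o[2])/d[:,2])[:,None]
def quat(a,tilt=0.):
    """tool down, x_tool along -(cos a,sin a); tilt: lean the approach forwards along (cos a, sin a)"""
    xt=np.array([-np.cos(a),-np.sin(a),0]);z=np.array([0,0,-1.]);y=np.cross(z,xt)
    m=np.c_[xt,y,z]
    return (R.from_rotvec(-y*0)*R.from_matrix(np.c_[np.cos(tilt)*xt+np.sin(tilt)*z,y,np.cos(tilt)*z-np.sin(tilt)*xt])).as_quat()
E
python3 - <<'E'
from h import *
c=np.load("top0.npz");im=c["image"]
def cr(p,x0,ox,oy): p=np.array(p,float); return (p-[x0,0]+.5)/5-.5+[ox,oy]
def rep(n,q):
    e=np.linalg.norm(np.roll(q,-1,0)-q,axis=1); d=(q[0]+q[1]-q[2]-q[3])
    print(n,q.mean(0).round(1),"edges",e.round(1),"yaw",np.degrees(np.arctan2(d[1],d[0])).round(1))
rep("cabtop",ray(c,cr([(77,49),(181,61),(166,166),(62,150)],0,125,175),66))
rep("bolts",ray(c,cr([(312,71),(481,51),(515,324),(343,344)],250,260,125),22))
rep("jig",ray(c,cr([(291,52),(498,31),(535,343),(327,366)],250,260,125),22))
print("ring",ray(c,cr([(117,235)],0,125,175),31.3))
rep("gtop",ray(c,cr([(718,83),(771,88),(766,146),(712,140)],575,350,172),132))
# stand top by mask
sub=im[172:240,345:405]; g=(sub.min(2)>165).astype(np.uint8)
cn=max(cv2.findContours(g,0,2)[0],key=cv2.contourArea); b=cv2.boxPoints(cv2.minAreaRect(cn))+[345,172]
rep("stand",ray(c,b,62))
E
```

```text
cabtop [528.7 314.7  66. ] edges [53.3 54.2 53.4 52.2] yaw -7.2
bolts [615.3 -50.4  22. ] edges [ 90.4 148.4  90.7 148. ] yaw 5.5
jig [615.2 -50.4  22. ] edges [110.7 169.4 109.5 170.3] yaw 5.4
ring [[467.59024604 324.41570685  31.3       ]]
gtop [ 510.5 -265.6  132. ] edges [25.7 28.5 26.1 28.1] yaw -7.9
stand [ 509.5 -264.3   62. ] edges [78.  77.9 78.  77.2] yaw 85.9
```

```bash
python3 - <<'E'
from cell import robot
from h import *
o=np.array([497,319.5]);a=np.radians(-8.5);u=np.array([np.cos(a),np.sin(a)])
robot.move_ptp([*(o+20*u),200],quat(a))
print(robot.read_t(),robot.read_tcp_pos(),robot.read_joint_pos())
c=robot.read_camera("wrist");cv2.imwrite("pics/w1.png",c["image"]);np.savez("w1.npz",**c)
E
```

```text
1.675 [515.86875965 318.13482951 200.03151398] [-0.70699271  0.41622648  0.09455058  1.64843633 -0.04432227  1.0788657
  0.82490868]
```

View pics/w1.png

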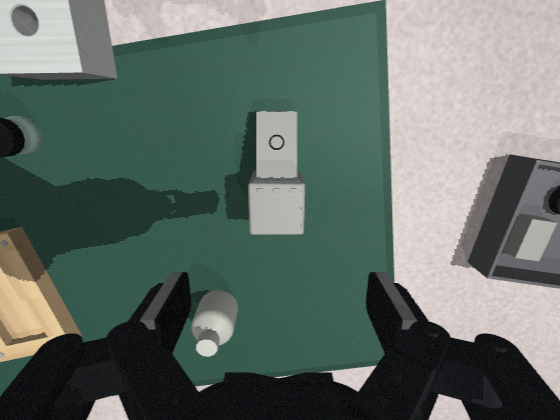

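The wrist view shows the cab's block top at about (249..305,182..235), the ring at (277,142), and the bottle near (215,320). I'll refine by contour and check how far the bottle is from the fingers.

```bash
cat >> h.py <<'E'
def cabpose(c,z0=0,roi=(215,95,340,245),thr=120):
    x0,y0,x1,y1=roi; im=c["image"][y0:y1,x0:x1].astype(int)
    sat=im.max(2)-im.min(2)
    g=((im.min(2)>thr)&(sat<25)).astype(np.uint8)
    cn=max(cv2.findContours(g,0,2)[0],key=cv2.contourArea)
    return g,cn.reshape(-1,2)+[x0,y0]
E
python3 - <<'E'
from h import *
c=np.load("w1.npz");im=c["image"]
g,cn=cabpose(c); print(cn.min(0),cn.max(0))
for y in (120,150,165,175,185,200,215,230):
    r=np.where(g[y-95])[0]+215; print(y,r.min(),r.max(),end='; ')
# column profile
for x in (265,290): print(x, im[170:190,x,1], im[228:240,x,1])
# ring
d=(im[130:155,262:292].max(2)<90).astype(np.uint8); ys,xs=np.where(d);print("ring",xs.min()+262,xs.max()+262,ys.min()+130,ys.max()+130)
rc=[(xs.min()+xs.max())/2+262,(ys.min()+ys.max())/2+130];print(ray(c,[rc],31.3))
q=ray(c,[(249,182.5),(304.5,182.5),(304.5,235),(249,235)],66);print(q.round(1),q.mean(0),np.linalg.norm(np.roll(q,-1,0)-q,axis=1))
t=np.load("top0.npz");print("bottle a base/top",ray(t,[(194,150)],20),ray(t,[(188,139)],80))
E
```

```text
[249 183] [304 234]
120 256 296; 150 256 296; 165 256 296; 175 256 296; 185 249 304; 200 249 304; 215 250 303; 230 250 303; 265 [175 174 174 171 173 174 174 174  96  91  87 109 101 125 165 174 185 182
 183 180] [180 180 181 182 178 174 137  94  91  98  95  98]
290 [173 174 176 175 173 175 173 172 101  89  87 108 101 118 155 175 183 183
 148 182] [182 185 185 183 183 180 124  93  99  94  96  97]
ring 269 283 135 149
[[468.25798266 323.54070862  31.3       ]]
[[498.9 292.9  66. ]
 [506.6 345.9  66. ]
 [561.2 339.5  66. ]
 [553.  283.3  66. ]] [529.93058891 315.38982916  66.        ] [53.6343363  55.00749522 56.79918686 55.01229396]
bottle a base/top [[658.05119536 208.76259032  20.        ]] [[671.27084218 214.316062    80.        ]]
```

```bash
python3 - <<'E'
from cell import robot
from h import *
o=np.array([615.3,-50.4]);a=np.radians(5.4);u=np.array([np.cos(a),np.sin(a)])
robot.move_ptp([*(o+20*u),210],quat(a))
print(robot.read_t(),robot.read_tcp_pos())
robot.pause(.2)
c=robot.read_camera("wrist");im=c["image"];np.savez("w2.npz",**c)
cv2.imwrite("pics/w2.png",cv2.resize(im[60:300,150:420],None,fx=2.5,fy=2.5,interpolation=cv2.INTER_CUBIC))
E
```

```text
3.1583 [635.26976079 -46.41718427 209.89201701]
```

View pics/w2.png

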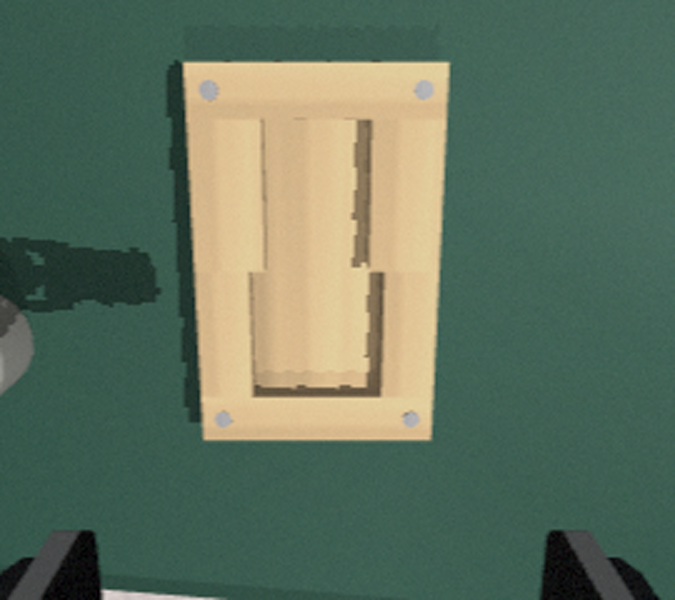

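The wrist view confirms the narrow half faces the robot (at the top of this view). The bolts are at crop positions (208,90), (424,90), (411,418) and (223,418), and the pocket ends at rows 120 and 397. Next: compute the seat, grasp and lift.

```bash
python3 - <<'E'
from cell import robot
from h import *
c=np.load("w2.npz")
f=lambda p:(np.array(p,float)+.5)/2.5-.5+[150,60]
for n,p in(("bolts",[(208,90),(424,90),(411,418),(223,418)]),("outline",[(184,62),(449,62),(432,440),(204,440)]),("pocketends",[(262,120),(372,120),(383,397),(252,397)])):
    q=ray(c,f(p),22);n0=(q[0]+q[1])/2;n1=(q[2]+q[3])/2;d=n1-n0
    print(n,((n0+n1)/2).round(1),np.linalg.norm(np.roll(q,-1,0)-q,axis=1).round(1),np.degrees(np.arctan2(d[1],d[0])).round(2))
o=np.array([497.6,320.0]);a=np.radians(-8.2);u=np.array([np.cos(a),np.sin(a)])
p=o+20*u
robot.move_ptp([*p,130],quat(a)); robot.servo_line([*p,40],vel=100)
robot.grip(50,40); print("open",robot.read_opening(),robot.read_gripper_force())
robot.servo_line([*p,110],vel=80); robot.pause(.2)
print(robot.read_t(),robot.read_tcp_pos(),robot.read_opening(),robot.read_gripper_force(),robot.read_wrist_force())
c=robot.read_camera("wrist");np.savez("w3.npz",**c);cv2.imwrite("pics/w3.png",c["image"])
E
```

```text
bolts [616.1 -50.3  22. ] [ 90.6 147.7  90.3 147.7] 5.68
outline [616.3 -49.9  22. ] [109.9 170.  110.7 170.1] 5.75
pocketends [616.6 -49.9  22. ] [ 46.7 125.3  62.4 125.3] 5.62
open 54.77834373710722 41.51934027671814
7.5333 [517.11402438 316.98012037 109.44516256] 54.48393930994937 42.88885295391083 [ 0.41484747 -0.36595428 -4.19877877]
```

View pics/w3.png

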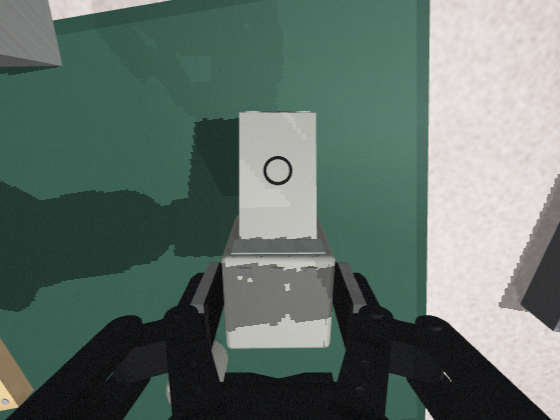

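```bash
python3 - <<'E'
from h import *
c=np.load("w3.npz");im=c["image"]
d=(im[150:192,256:300].max(2)<90).astype(np.uint8); ys,xs=np.where(d);print(xs.min()+256,xs.max()+256,ys.min()+150,ys.max()+150)
r=ray(c,[((xs.min()+xs.max())/2+256,(ys.min()+ys.max())/2+150)],31.3+69.8)[0]
q=ray(c,[(222,255),(334,255),(330,348),(226,348)],66+69.8)
print(np.linalg.norm(np.roll(q,-1,0)-q,axis=1))
tcp=np.array([517.11,316.98,0]);a=np.radians(-8.2);u=np.array([np.cos(a),np.sin(a),0]);v=np.array([-u[1],u[0],0])
for n,p in(("ring",r),("blk",q.mean(0)),("front",(q[0]+q[1])/2),("rear",(q[2]+q[3])/2)): print(n,(p-tcp)@u,(p-tcp)@v)
e=ray(c,[(239,112),(316,112)],20+69.8);print("nose edge",np.linalg.norm(e[1]-e[0]),(e.mean(0)-tcp)@u,(e.mean(0)-tcp)@v)
E
```

```text
264 291 156 184
[52.94110685 54.56219739 55.04304806 54.59714423]
ring -50.00252065314167 0.19296477799534895
blk 11.061232887451643 0.6056524010985959
front -16.223509637418736 0.5630320354392402
rear 38.34597541232185 0.6482727667579837
nose edge 42.152877723333866 -79.85662977375013 0.12333340235254653
```

```bash
python3 - <<'E'
from cell import robot
from h import *
o=np.array([616.4,-50.0]);a=np.radians(5.68);u=np.array([np.cos(a),np.sin(a)]);v=np.array([-u[1],u[0]])
p=o+20*u-0.2*v
t=robot.read_tcp_pos(); robot.servo_line([t[0],t[1],150],vel=120)
robot.move_ptp([*p,150],quat(a)); robot.servo_line([*p,70],vel=100); robot.pause(.2)
print(robot.read_t(),robot.read_tcp_pos()-np.r_[p,70],robot.read_opening())
s=robot.servo_line([*p,50.2],vel=20,stop_force=6)
print(s,robot.read_t(),robot.read_tcp_pos()-np.r_[p,50],robot.read_wrist_force())
c=robot.read_camera("wrist");np.savez("w4.npz",**c);cv2.imwrite("pics/w4.png",c["image"])
E
```

```text
10.65 [ 0.46895969 -0.05127672  0.71907359] 54.302523336176016
True 11.55 [-0.13270411 -0.03376841  0.83010535] [-1.46282112 -0.69144818  5.42475026]
```

View pics/w4.png

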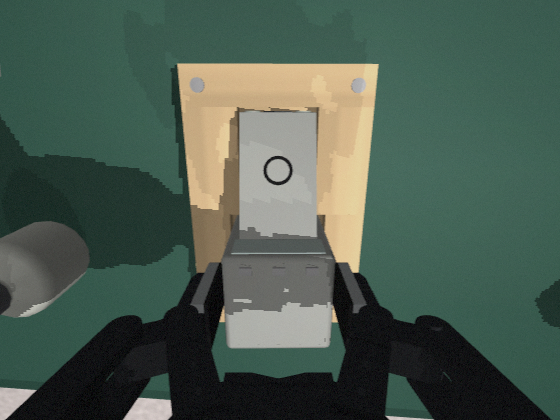

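The cab touched the floor 0.8 mm above nominal height, centred in the pocket. I'll release it, check it, then view the gauge.

```bash
python3 - <<'E'
from cell import robot
from h import *
o=np.array([616.4,-50.0]);a=np.radians(5.68);u=np.array([np.cos(a),np.sin(a)]);v=np.array([-u[1],u[0]])
p=o+20*u-0.2*v
robot.grip(85); robot.pause(.1); robot.servo_line([*p,210],vel=150); robot.pause(.4)
c=robot.read_camera("wrist");np.savez("w5.npz",**c);A=c["image"][80:300,170:390]
g=np.array([510.,-265]);b=np.radians(-4.1)
robot.move_ptp([*g,240],quat(b));robot.pause(.2)
c=robot.read_camera("wrist");np.savez("w6.npz",**c);B=c["image"][80:300,150:410]
print(robot.read_t(),robot.read_tcp_pos())
cv2.imwrite("pics/w56.png",cv2.resize(np.hstack([A,B]),None,fx=1.6667,fy=1.6667,interpolation=cv2.INTER_CUBIC))
cv2.imwrite("pics/w6.png",c["image"])
E
```

```text
15.025 [ 510.8416239  -263.64930346  239.63861448]
```

View pics/w56.png

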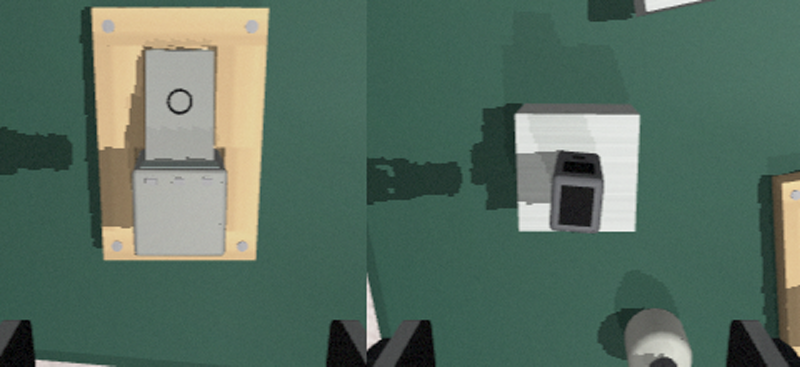

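```bash
python3 - <<'E'
from h import *
c=np.load("w5.npz");im=c["image"]
s=im[125:158,262:296]; ys,xs=np.where(s.max(2)<90); r=[(xs.min()+xs.max())/2+262,(ys.min()+ys.max())/2+125];print("ringpx",r,np.ptp(xs),np.ptp(ys))
r=ray(c,[r],41.3)[0]
o=np.array([616.4,-50.0,0]);a=np.radians(5.68);u=np.array([np.cos(a),np.sin(a),0]);v=np.array([-u[1],u[0],0])
f=lambda p:(np.array(p,float)+.5)/1.6667-.5+[170,80]
q=ray(c,f([(134,170),(227,170),(225,255),(136,255)]),76)
for n,p in(("ring",r),("front",(q[0]+q[1])/2),("rear",(q[2]+q[3])/2)):print(n,p,(p-o)@u,(p-o)@v)
b=ray(c,f([(108,27),(251,27),(242,246),(117,246)]),22);print("bolts",b.mean(0))
c=np.load("w6.npz");im=c["image"]
f=lambda p:(np.array(p,float)+.5)/1.6667-.5+[-70,80]
q=ray(c,f([(553,178),(604,178),(600,232),(550,232)]),132);d=(q[2]+q[3]-q[0]-q[1]);print("gtop",q.mean(0),np.linalg.norm(np.roll(q,-1,0)-q,axis=1),np.degrees(np.arctan2(d[1],d[0])))
# black lid rectangle on top
m=(im.max(2)<40).astype(np.uint8);m[:185]=0;m[225:]=0;m[:,:255]=0;m[:,300:]=0
cn=max(cv2.findContours(m,0,2)[0],key=cv2.contourArea).reshape(-1,2);print(cn.min(0),cn.max(0))
q=ray(c,cv2.boxPoints(cv2.minAreaRect(cn)),132);e=np.roll(q,-1,0)-q;print("lid",q.mean(0),np.linalg.norm(e,axis=1),np.degrees(np.arctan2(e[:,1],e[:,0])))
g=(im.min(2)>165).astype(np.uint8);g[:140]=0;g[225:]=0;g[:,:235]=0;g[:,:]*=1;g[:,320:]=0
g=cv2.morphologyEx(g,cv2.MORPH_CLOSE,np.ones((3,3)))
q=ray(c,f([(515,115),(639,115),(637,232),(519,232)]),62);d=(q[2]+q[3]-q[0]-q[1]);print("stand",q.mean(0),np.linalg.norm(np.roll(q,-1,0)-q,axis=1),np.degrees(np.arctan2(d[1],d[0])))
t=np.load("top0.npz");print("b",ray(t,[(352,146)],30),ray(t,[(354,135)],72),ray(c,f([(655,340)]),60))
E
```

```text
ringpx [np.float64(277.0), np.float64(140.5)] 14 15
ring [586.70226375 -53.80417046  41.3       ] -29.92843356456109 -0.8462363187445145
front [622.01498077 -49.08572856  76.        ] 5.6778998610826195 0.35405439028261587
rear [674.87895461 -43.737292    76.        ] 58.81166864316698 0.4441565176208959
bolts [616.64672324 -50.31627512  22.        ]
gtop [ 510.47276432 -264.66750545  132.        ] [27.01528634 30.50509322 27.43345999 30.53242567] -7.5044075706014395
[266 192] [285 215]
lid [ 510.67014587 -265.09351124  132.        ] [21.33722582 16.34382225 21.37144776 16.75057736] [171.26437208  81.62559421  -7.64462401 -98.48698368]
stand [ 511.28736792 -264.67151052   62.        ] [79.760178   80.139973   81.78588097 80.12995642] -3.4546158914266187
b [[ 658.89519103 -208.84654747   30.        ]] [[ 676.61068793 -209.39117443   72.        ]] [[ 642.01753137 -215.34428698   60.        ]]
```

The cab is seated within about 1 mm, and the gauge is at (510.6,-264.8) with yaw -7.6°. Next: grasp, lift, carry to a tilted pose above the ring and look.

```bash
python3 - <<'E'
from cell import robot
from h import *
g=np.array([510.6,-264.9]);b=np.radians(-7.6)
robot.servo_line([*g,160],vel=120,attitude=quat(b)); robot.servo_line([*g,102],vel=80)
robot.grip(24,60); zt=robot.read_tcp_pos(); print("grip",zt,robot.read_opening(),robot.read_gripper_force(),robot.read_t())
robot.servo_line([*g,190],vel=80); robot.pause(.3)
print("lift",robot.read_tcp_pos(),robot.read_opening(),robot.read_gripper_force(),robot.read_wrist_force())
robot.servo_line([*g,225],vel=120)
m=np.array([586.6,-53.3,41.3]);a=np.radians(5.68);t=np.radians(20);n=np.array([-np.sin(t)*np.cos(a),-np.sin(t)*np.sin(a),np.cos(t)])
L=zt[2]-6
print("L",L); open("L","w").write(str(L))
robot.move_ptp(m+n*(L+60),quat(a,t)); robot.servo_line(m+n*(L+15),vel=80); robot.pause(.4)
print(robot.read_t(),robot.read_tcp_pos()-(m+n*(L+15)),robot.read_wrist_force(),robot.read_opening())
for k in("wrist","side"):
    c=robot.read_camera(k);np.savez(k+"7.npz",**c);cv2.imwrite(f"pics/{k}7.png",c["image"])
w=cv2.imread("pics/wrist7.png")[60:360,130:430];s=cv2.resize(cv2.imread("pics/side7.png")[130:270,290:430],(500,500),interpolation=cv2.INTER_CUBIC)
cv2.imwrite("pics/ws7.png",np.hstack([s,np.pad(w,((0,200),(0,0),(0,0)))]))
E
```

```text
grip [ 510.87082323 -265.11554717  102.43867485] 26.465183724938274 59.203932881355286 17.2833
lift [ 510.53104965 -264.83832909  189.74313669] 26.13852080119601 58.92714321613312 [-0.91150077 -0.08786598 -1.35984812]
L 96.43867485294689
21.2417 [0.045332   0.02693874 0.25783267] [-0.35595309  0.5393368  -1.95398761] 26.58120334049644
```

View pics/ws7.png

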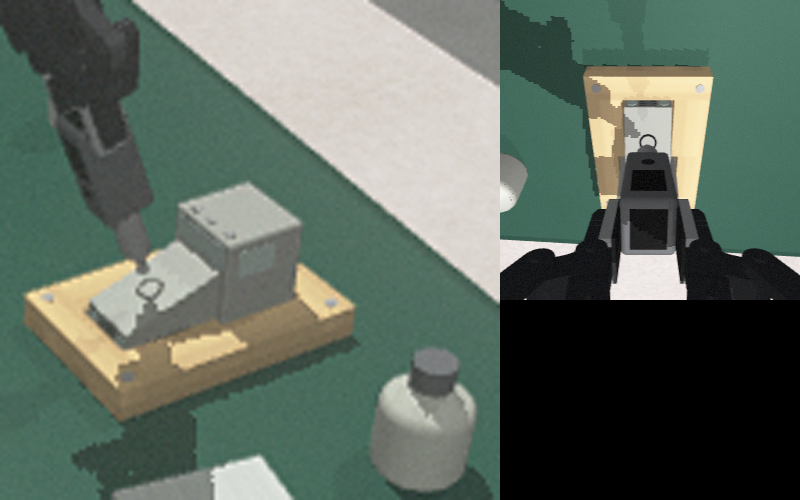

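The gauge is aligned. In the side crop the tip end is at about (142,270) and the ring at (150,289). I'll compare both with the predicted projections.

```bash
python3 - <<'E'
from h import *
L=float(open("L").read())
m=np.array([586.6,-53.3,41.3]);a=np.radians(5.68);t=np.radians(20);n=np.array([-np.sin(t)*np.cos(a),-np.sin(t)*np.sin(a),np.cos(t)])
def proj(c,p):
    T=np.linalg.inv(c["extrinsics"]);q=T[:3,:3]@p+T[:3,3];K=c["mtx"];return np.array([K[0,2]+K[0,0]*q[0]/-q[2],K[1,2]-K[1,1]*q[1]/-q[2]])
c=np.load("side7.npz")
cr=lambda p:(p-[290,130]+.5)*500/140-.5
print("exp ring",cr(proj(c,m)),"exp tip",cr(proj(c,m+15*n)),"1mm u",cr(proj(c,m+np.array([10,0,0])))-cr(proj(c,m)),"10mm v",cr(proj(c,m+np.array([0,10,0])))-cr(proj(c,m)),"10n",cr(proj(c,m+10*n))-cr(proj(c,m)))
w=np.load("wrist7.npz");print("wrist ring exp (crop)",proj(w,m)-[130,60]+[500,0],"ball centre",proj(w,m+19*n)-[130,60]+[500,0], "nose rim",proj(w,m+31*n)-[130,60]+[500,0])
im=w["image"][60:360,130:430]
cv2.imwrite("pics/w7z.png",cv2.resize(im[85:185,100:200],(600,600),interpolation=cv2.INTER_CUBIC))
E
```

```text
exp ring [149.33447555 290.09454881] exp tip [143.43422374 273.216037  ] 1mm u [14.67872922 -3.8851081 ] 10mm v [-7.89830642 -8.717431  ] 10n [ -3.91931956 -11.21177258]
wrist ring exp (crop) [647.2938609 141.7013936] ball centre [647.24217049 148.20798621] nose rim [647.20573048 152.79491525]
```

View pics/w7z.png

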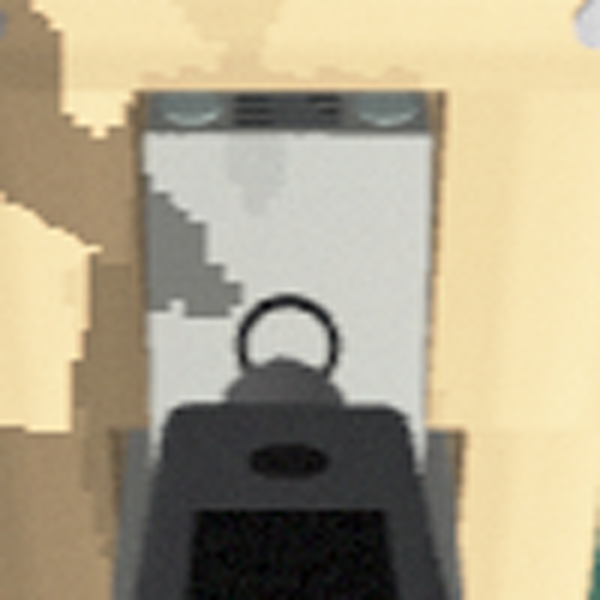

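The ring and nose agree with the predictions to about 1 mm, so I'll press slowly with a force stop.

```bash
python3 - <<'E'
from cell import robot
from h import *
L=float(open("L").read())
m=np.array([586.5,-53.6,41.3]);a=np.radians(5.68);t=np.radians(20);n=np.array([-np.sin(t)*np.cos(a),-np.sin(t)*np.sin(a),np.cos(t)])
P=lambda h:m+n*(L+h)
robot.servo_line(P(3),vel=20);robot.pause(.4);f0=np.array(robot.read_wrist_force());print(f0@n,(robot.read_tcp_pos()-m)@n-L)
for h in (2,1,0,-1,-2,-3,-4,-5,-6):
    s=robot.servo_line(P(h),vel=10,stop_force=3.5);robot.pause(.25)
    F=np.mean([(np.array(robot.read_wrist_force())-f0)@n for _ in range(3)])
    print(h,s,round(F,2),round((robot.read_tcp_pos()-m)@n-L,2))
    if F>2.3 or s: break
print(robot.read_t(),robot.read_opening())
E
```

```text
-1.5490498485360362 3.0883967705827047
2 False 0.72 2.02
1 False 0.24 1.0
0 False 0.42 0.01
-1 False 1.21 -0.96
-2 False 1.34 -1.98
-3 False 1.46 -2.97
-4 False 1.78 -3.98
-5 False 2.3 -5.0
26.4917 26.85354092747801
```

```bash
python3 - <<'E'
from cell import robot
import numpy as np
robot.pause(.5);print(robot.read_wrist_force(),robot.read_tcp_pos(),robot.read_gripper_force(),np.abs(robot.read_qd()).max())
print(robot.hand_in())
E
```

```text
[-0.00837603 -1.04014615  0.88532125] [555.40930484 -56.70047243 127.24380277] 59.302183985710144 0.0015894455415677953
the job is handed in; nothing more can be done
None
```

I handed the job in with the cab seated in the jig (about 1 mm off centre) and the gauge held on the bonnet ring, pushed in about 4–5 mm at about 2.3 N; the tip's position was last checked by camera 15 mm above the ring, and no verdict came back.

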